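# Switch on the charger inside the push-latch desk power box

## Task

Press the lid of the desk power box to pop it open, press the rocker switch in front of the socket that holds the charger block so that it is on, leave the other switch off, then push the lid down and press it again so that it stays latched shut. Use the fingers only to press and push: pick nothing up, do not lift, tip or shove the box, leave the charger and the blanking cap plugged in, and do not disturb the things around the box.

Things in the scene. Friction and masses are not known exactly. Their poses are not given: they have to be found in the camera images.
- dock: Desk power box: dark steel box 170 mm deep (x) by 210 wide (y), 5 mm walls, rim 78 mm above the desk, 2.4 kg, loose on rubber feet. Origin: centre of its underside. -x is its front, roughly towards the robot; +y its left seen from the robot. Inside, a black fascia 44 mm above the desk has two sockets (38 mm behind the middle, 50 mm left and right), each with its own rocker switch in front of it.
- lid (a joint): Aluminium lid of the box, 155 mm front to back, 196 wide, 8 thick, hinged along its rear edge. rad: 0 = shut and latched, top face 83 mm above the desk, 5 mm proud of the rim; 1.5 = open, nearly upright; -0.055 = pressed in to its firm stop. From shut, press to the stop (4 N at the marks) and let go: it springs up to 1.5 in about a second, its edge sweeping a 155 mm radius.
- lid_edge (a point): Middle of the front edge of the lid's top face, 155 mm from the hinge line; moves with the lid. The push latch is under it, a tongue 37 mm long and 30 wide. To shut, push the lid down past 0 to its stop (-0.055; edge then about 3 mm below the rim) and let go: it stays at 0. The latch changes over past -0.045; pressed less, the lid springs open again. The spring resists with 1 to 3 N here.
- lid_press (a point): Point on the lid's top face, middle of its width, 30 mm from its front edge and 125 mm from the hinge line, where five short dark lines mark the place to press. Moves with the lid. Its z axis is the outward normal of the lid's top face.
- lid_hinge (a point): Middle of the lid's hinge line, 77 mm behind the box's middle, 79 mm above the desk; the line runs along the box's y. The lid's top face lies 4 mm outside the hinge line.
- left_switch (a joint): Rocker switch in front of the left (+y) socket. rad: 0 = off, front end (nearest the robot) raised; 0.36 = on, front end down. White rocker 40 mm front to back, 26 mm wide, pivoted at its middle 28 mm in front of the box's middle and 50 mm left of it, 49 mm above the desk. It snaps over past the middle; the front end goes down 7 mm and takes about 3 N.
- right_switch (a joint): The same rocker switch in front of the right (-y) socket. rad: 0 = off, 0.36 = on.
- left_switch_front (a point): Point on the top face of the left rocker, 5 mm from its front end (15 mm in front of the pivot), 55 mm above the desk when off and 50 mm when on.
- right_switch_front (a point): The same point on the right rocker.
- charger: White charger block 48 x 52 x 24 mm plugged into one of the two sockets, left or right differs each time; its top is 68 mm above the desk. Origin: centre of the block's underside, on the fascia. Not to be pulled out.
- cap: White blanking cap, a disc 43 mm across with a 10 mm high finger rib, plugged into the other socket. Origin: centre of the disc's underside, on the fascia. Not to be pulled out.
- brush_jar: Glass jar 72 mm across, 95 mm high, with brushes up to 210 mm high, left of the box. Origin: centre of its underside.
- ink_bottle: Small ink bottle 48 mm across, 55 mm high, right of the box near its front. Origin: centre of its underside.
- tape_roll: Roll of paper tape 70 mm across, 24 mm high, lying flat in front of the box, to the right. Origin: centre of its underside.
- eraser: White eraser 22 x 48 x 13 mm in front of the box, to the left. Origin: centre of its underside.
- bowl: White ceramic footed bowl 110 mm across, 104 mm high, behind the box to the right. Origin: centre of its underside.
- lay_figure: Wooden artist's figure 190 mm high on a round foot 68 mm across, behind the box. Origin: centre of its underside.

How it is judged:
On the way, in this order (a step that is already met when the one before it is completed fails the run):
1. the lid has popped open (value of joint lid above 1.3 rad), for 0.2 s.
2. with the lid open, the switch in front of the charger's socket is on (((y of charger in the frame of dock above 0 m and value of joint left_switch above 0.28 rad) or (y of charger in the frame of dock below 0 m and value of joint right_switch above 0.28 rad)) and value of joint lid above 1 rad), for 0.2 s.
3. the lid has been pressed down shut, with that switch on (((y of charger in the frame of dock above 0 m and value of joint left_switch above 0.28 rad) or (y of charger in the frame of dock below 0 m and value of joint right_switch above 0.28 rad)) and value of joint lid below 0.03 rad), for 0.1 s.
At the end, for the whole second after the job is handed in: Lid latched shut (within 0.03 rad of shut) by itself; the switch in front of the charger on (above 0.28 rad) and the other off (below 0.08 rad); charger and cap still plugged in (not raised more than 6 mm); box standing flat, within 40 mm of where it stood (all of step 3 and value of joint lid above -0.03 rad and ((y of charger in the frame of dock above 0 m and value of joint right_switch below 0.08 rad) or (y of charger in the frame of dock below 0 m and value of joint left_switch below 0.08 rad)) and z of each of charger, cap in the frame of dock below 0.05 m and distance of dock from where it was at the start of the episode below 0.04 m and angle between dock's own z axis and vertical below 0.08 rad and linear speed of dock below 0.02 m/s); the robot touches nothing.
It fails at once if the wrong switch is switched on ((y of charger in the frame of dock above 0 m and value of joint right_switch above 0.2 rad) or (y of charger in the frame of dock below 0 m and value of joint left_switch above 0.2 rad)).
It fails at once if the box is shoved more than 40 mm, lifted or tipped (distance of dock from where it was at the start of the episode above 0.04 m or height (world z) of dock above 0.01 m or angle between dock's own z axis and vertical above 0.12 rad).
It fails at once if the charger or the cap is pulled out (z of any of charger, cap in the frame of dock above 0.052 m).
It fails at once if a thing around the box is picked up, knocked over or moved more than 30 mm (distance of any of brush_jar, ink_bottle, tape_roll, eraser, bowl, lay_figure from where it was at the start of the episode above 0.03 m or angle between any of brush_jar, ink_bottle, tape_roll, eraser, bowl, lay_figure's own z axis and vertical above 0.5 rad).
It also fails if it takes over 51 s, if anything falls off the work surface, if the arm or the gripper's body presses on something with over 40 N, if the wrist force passes 120 N, or if a joint passes its speed limit or range.

## Robot

A 6-joint arm with a two-finger parallel gripper is mounted at the origin on the work surface. World frame = base frame: x ahead of the robot, y to its left, z up, the work surface at z = 0. Lengths are in m, angles in rad, forces in N, time in s.
With the tool pointing down it reaches from about 0.35 to 0.8 m from the base axis. Payload 7.3 kg.
Tool frame: the origin (TCP) lies at the very end of the fingers, on their centre line; the grasp point (between the pads) lies 19 mm behind it; z points along the fingers, y is the line along which they close (so a half turn about z gives the same grasp; the last joint's range is limited). The gripper opens to 85 mm and grips with 20 to 120 N. Pads are 22 mm wide; open, the fingers measure 114 mm over their backs; the gripper's body (76 mm by 85 mm) begins 54 mm behind the grasp point. The pads swing forward as they close: fully open they stand 13 mm farther back than shut.
Start: joints at [-1.263, 0.342, 1.524, -0, 1.275, -0.146], TCP at [0.23, -0.472, 0.231] pointing down, gripper open.
Joint ranges: [-2.53, 2.53], [-0.77, 2.02], [0.04, 2.7], [-1, 4.14], [0.28, 2.66], [-3.11, 3.11]. Speed limits (rad/s): [2.57, 2.57, 3.14, 3.14, 3.14, 3.14].

## Interface

Orientations are given as [roll, pitch, yaw] about the fixed x, y, z axes, in that order (R = Rz(yaw) Ry(pitch) Rx(roll)).
In Python, from bench import * gives the robot as it stands.
- The arm moves only by the tool drive_tool, never from a script. Its argument "moves" is a list of rows, each a list of 7 numbers: the finger opening in cm, from 0 to 8.54, then the shift along the tool's x, y, z in cm, then the turn, a rotation vector about the tool's x, y, z in rad. In form: [[gripper, tx, ty, tz, rx, ry, rz], ...]. A call has 1 to 20 rows; each row shifts and turns the commanded pose from where the row before left it, along the tool's axes as they then stand; what a row does not reach is not made up. A row lasts 1/8 s, in which the tool goes at most 62.5 mm and 10.7 degrees, less where a joint would pass 70% of its speed; a pose out of reach is approached as far as the arm can. A call with a gripper value outside its range is refused whole. The fingers move at their own pace and stop on an object; "force" is the grip in N (left out, the last holds). Time passes only in rows, so rows that do not move let the fingers close. It gives the time, the measured TCP pose, the force, the opening and the grip force at its end, in the units of the state.
- state(): the state, without advancing time (a new reading comes with each control period).
- snapshot(name): name is "side" or "top"; returns a dict with "image" (480x640x3 uint8, blue, green, red), "mtx" (3x3 intrinsics, pixels), "k1" (the pictures are not rectified: a ray, as slopes to the right and down, at radius r is drawn at 1 + k1 r^2 times it, then the intrinsics apply), "world_from_camera" (4x4, takes a point from camera to world coordinates). Camera axes: x right, y up, looking along -z (the intrinsics and any distortion apply to the point x, -y, -z); pixel columns grow to the right and rows downward; lengths in m; the calibration is good to about 2 mm. A picture is of the moment at which its call begins. There is no depth.
- close_job(): hands the job in; it is judged then, once.
The state is a dict: "t": time; "q": joint angles; "joint_velocities": joint speeds; "joint_efforts": joint torques, N m; "tool_pos": TCP position; "orientation": TCP orientation; "contact_force": force on the tool from outside, world axes, zero at the start; "wrist_torque": the same for the moment, N m; "opening": opening from 0.0 (shut) to 1.0 (fully open); "grasp_force": force on a finger pad.
Only numpy, scipy, OpenCV 4.12 (cv2) and the standard library are available. Lean on these libraries where they do the work, as an engineer would, in place of code of your own. Each camera call takes 0.05 s, during which the arm holds its last target. There are 200 camera calls.

## Working session

There is one attempt and no reset: what is moved stays moved. The work goes in short steps, Python scripts to look and compute and a tool call to move; the robot and the scene stay as the last step left them, time stands still between calls to the robot, and variables do not carry over. Pictures are saved under pics/ and viewed, at most 10 in all, crops included, and the job is handed in when it is done.

Besides the shell and the picture viewer there is one more tool, called after "Call:" by a JSON object that holds its "op" and its "data", one argument or row to a line. drive_tool: Moves the arm, as the interface text tells. Its arguments: {"type":"object","properties":{"moves":{"type":"array"},"force":{"type":"number"}},"required":["moves"]}

```bash
mkdir -p pics; ls
cat > h.py <<'E'
from bench import *
import numpy as np, cv2
def ray(s,u,v):
    p=cv2.undistortPoints(np.array([[[u,v]]],float),s["mtx"],np.array([s["k1"],0,0,0,0.]))[0,0]
    T=np.array(s["world_from_camera"]); return T[:3,3],T[:3,:3]@np.array([p[0],-p[1],-1])
def onz(s,u,v,z):
    o,d=ray(s,u,v); return o+d*(z-o[2])/d[2]
def proj(s,P):
    T=np.linalg.inv(np.array(s["world_from_camera"])); c=T[:3,:3]@np.array(P)+T[:3,3]
    a=np.array([c[0],-c[1]])/-c[2]; a=a*(1+s["k1"]*(a@a)); m=np.array(s["mtx"]); return m[0,0]*a[0]+m[0,2],m[1,1]*a[1]+m[1,2]
E
python3 - <<'E'
from h import *
for n in ("top","side"):
    s=snapshot(n); cv2.imwrite(f"pics/{n}0.png",s["image"]); print(np.array(s["world_from_camera"])[:3].round(3).tolist(),s["k1"],np.array(s["mtx"]).tolist())
print(state())
E
```

```text
pics
[[-0.02, 0.994, -0.104, 0.47], [-1.0, -0.022, -0.013, 0.06], [-0.015, 0.104, 0.994, 1.088]] -0.05630367667454205 [[493.26020276702184, 0.0, 325.252022610769], [0.0, 493.26020276702184, 238.15004535682564], [0.0, 0.0, 1.0]]
[[0.89, 0.359, -0.28, 0.332], [-0.455, 0.682, -0.572, -0.407], [-0.014, 0.637, 0.771, 0.73]] 0.028380898294299083 [[458.82534375198355, 0.0, 320.8269200776724], [0.0, 458.82534375198355, 234.7188590274736], [0.0, 0.0, 1.0]]
{'t': 0.1, 'q': array([-1.26303558e+00,  3.42633104e-01,  1.52493460e+00,  4.07081633e-05,
        1.27538878e+00, -1.45967338e-01]), 'joint_velocities': array([ 4.59269173e-04, -8.19383472e-05, -3.65597499e-03,  1.40307380e-03,
       -1.09712913e-04, -2.37546831e-04]), 'joint_efforts': array([ 1.11444988e-03, -4.34448409e+01, -2.46490395e+01, -1.84850924e-04,
        4.65988938e-03, -1.88023949e-05]), 'tool_pos': array([ 0.23005456, -0.47151242,  0.23070123]), 'orientation': array([-3.14024899e+00, -2.36883403e-04,  4.53716050e-01]), 'contact_force': array([ 0.77728538, -1.17868827,  0.04452181]), 'wrist_torque': array([0.0107667 , 0.05450183, 0.03803457]), 'grasp_force': 0.0, 'opening': 1.0003728572136035}
```

View pics/top0.png

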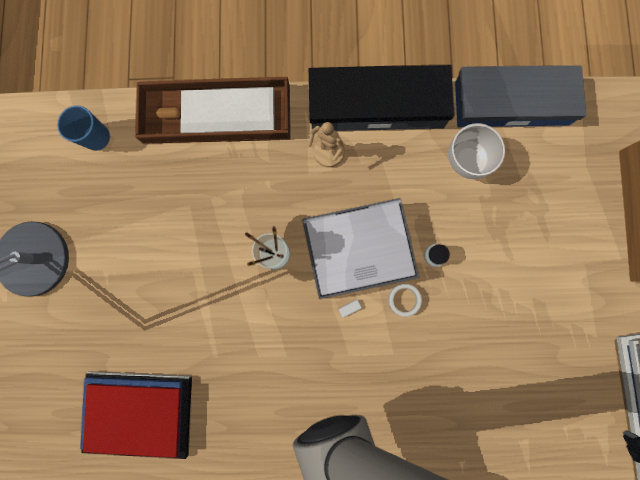

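View pics/side0.png

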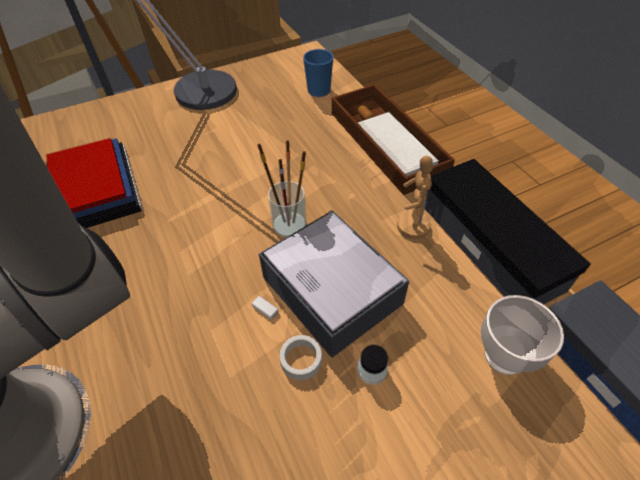

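The top view shows the box with corners near (304,219), (401,200), (416,276), (320,297) and press marks at about (366,272). The jar is at (270,252), the tape at (406,300), the eraser at (350,309), the ink bottle at (438,255) and the figure at (326,145). The side view agrees, and the lid is shut.

Run:
```python
from h import *
s=snapshot("top"); im=s["image"]; hsv=cv2.cvtColor(im,cv2.COLOR_BGR2HSV)
m=(hsv[...,1]<75).astype(np.uint8)*255
m=cv2.morphologyEx(m,cv2.MORPH_CLOSE,np.ones((5,5)));m=cv2.morphologyEx(m,cv2.MORPH_OPEN,np.ones((5,5)))
cs,_=cv2.findContours(m,0,2)
for c in cs:
    if cv2.pointPolygonTest(c,(360,240),False)>0:
        P=np.array([onz(s,*p,.079)[:2] for p in c[:,0].astype(float)],np.float32)
        r=cv2.minAreaRect(P); print("rect",r, cv2.contourArea(c)); print(cv2.boxPoints(r).round(4).tolist())
# marks
g=cv2.cvtColor(im,cv2.COLOR_BGR2GRAY)[262:283,350:384]
ys,xs=np.where(g<np.median(g)-18); print(len(xs),onz(s,xs.mean()+350,ys.mean()+262,.083))
for n,u,v,z in (("jar",272,252,.05),("tape",406,300,.024),("eraser",350,309,.013),("ink",438,255,.055),("fig",326,130,.15)): print(n,onz(s,u,v,z).round(3))
for u,v in ((304,219),(401,200),(416,276),(320,297)): print(onz(s,u,v,.078).round(4))
```

```text
rect ((0.5297232866287231, -0.0018968582153320312), (0.21912574768066406, 0.2094002664089203), 10.697242736816406) 8418.0
[[0.4025999903678894, 0.08060000091791153], [0.4415000081062317, -0.1251000016927719], [0.6567999720573425, -0.0843999981880188], [0.617900013923645, 0.12129999697208405]]
144 [ 0.50235292 -0.00882     0.083     ]
jar [0.551 0.187 0.05 ]
tape [ 0.444 -0.096  0.024]
eraser [0.427 0.024 0.013]
ink [ 0.537 -0.162  0.055]
fig [0.781 0.066 0.15 ]
[0.6162 0.1163 0.078 ]
[ 0.6515 -0.0857  0.078 ]
[ 0.4936 -0.1106  0.078 ]
[0.4552 0.0862 0.078 ]
```

Run:
```python
from h import *
s=snapshot("top"); im=s["image"]; hsv=cv2.cvtColor(im,cv2.COLOR_BGR2HSV)
m=((hsv[...,1]<75)).astype(np.uint8)*255
m=cv2.morphologyEx(m,cv2.MORPH_CLOSE,np.ones((5,5)));m=cv2.morphologyEx(m,cv2.MORPH_OPEN,np.ones((31,31)))
cs,_=cv2.findContours(m,0,2)
for c in cs:
    if cv2.pointPolygonTest(c,(360,240),False)>0:
        P=np.array([onz(s,*p,.078)[:2] for p in c[:,0].astype(float)],np.float32)
        r=cv2.minAreaRect(P); print("rect",r); print(cv2.boxPoints(r).round(4).tolist())
# side view marks
s=snapshot("side"); g=cv2.cvtColor(s["image"],cv2.COLOR_BGR2GRAY)[266:296,292:324]
ys,xs=np.where(g<np.median(g)-25); print(len(xs),onz(s,xs.mean()+292,ys.mean()+266,.083))
```

```text
rect ((0.5540691614151001, 0.0026444271206855774), (0.1743030697107315, 0.2108798623085022), 6.572751522064209)
[[0.4553999900817871, 0.09740000218153], [0.4796000123023987, -0.11209999769926071], [0.6527000069618225, -0.09210000187158585], [0.628600001335144, 0.11739999800920486]]
270 [ 0.49424444 -0.00825779  0.083     ]
```

Call:
{"op": "drive_tool", "data": {
  "moves": [
    [0, 0, 0, 0, 0, 0, 0.135],
    [0, 0, 0, 0, 0, 0, 0.135]
  ]
}}

```text
t: 0.5
tool_pos: [0.2301, -0.4718, 0.2312]
orientation: [-3.141, 0.0, 0.179]
contact_force: [1.5, 0.1, 0.2]
opening: 0.605
grasp_force: 0.0
```

Call:
{"op": "drive_tool", "data": {
  "moves": [
    [0, 2.93, -3.4, 0, 0, 0, 0],
    [0, 2.93, -3.4, 0, 0, 0, 0],
    [0, 2.93, -3.4, 0, 0, 0, 0],
    [0, 2.93, -3.4, 0, 0, 0, 0],
    [0, 2.93, -3.4, 0, 0, 0, 0],
    [0, 2.93, -3.4, 0, 0, 0, 0],
    [0, 2.93, -3.4, 0, 0, 0, 0],
    [0, 2.93, -3.4, 0, 0, 0, 0],
    [0, 2.93, -3.4, 0, 0, 0, 0],
    [0, 2.93, -3.4, 0, 0, 0, 0],
    [0, 2.93, -3.4, 0, 0, 0, 0],
    [0, 2.93, -3.4, 0, 0, 0, 0],
    [0, 0, 0, 4, 0, 0, 0],
    [0, 0, 0, 4, 0, 0, 0],
    [0, 0, 0, 4, 0, 0, 0],
    [0, 0, 0, 0, 0, 0, 0]
  ]
}}

```text
t: 2.5
tool_pos: [0.4993, -0.0061, 0.109]
orientation: [-3.139, 0.006, 0.184]
contact_force: [-0.7, -0.5, -0.1]
opening: 0.003
grasp_force: 0.0
```

Call:
{"op": "drive_tool", "data": {
  "moves": [
    [0, 0.4, 0, 1.3, 0, 0, 0],
    [0, 0, 0, 1.3, 0, 0, 0],
    [0, 0, 0, 0.4, 0, 0, 0],
    [0, 0, 0, 0.3, 0, 0, 0],
    [0, 0, 0, 0, 0, 0, 0],
    [0, 0, 0, 0, 0, 0, 0]
  ]
}}

```text
t: 3.25
tool_pos: [0.5054, -0.0058, 0.0786]
orientation: [3.141, -0.0, 0.184]
contact_force: [-1.2, -0.8, 1.8]
opening: -0.001
grasp_force: 1.2
```

Call:
{"op": "drive_tool", "data": {
  "moves": [
    [0, 0, 0, 0.25, 0, 0, 0],
    [0, 0, 0, 0.2, 0, 0, 0],
    [0, 0, 0, 0, 0, 0, 0]
  ]
}}

```text
t: 3.62
tool_pos: [0.5055, -0.0059, 0.075]
orientation: [3.141, -0.001, 0.184]
contact_force: [-3.9, 0.0, 15.2]
opening: 0.001
grasp_force: 7.4
```

Call:
{"op": "drive_tool", "data": {
  "moves": [
    [0, -2.5, 0, -5, 0, 0, 0],
    [0, -3, 0, -5, 0, 0, 0],
    [0, -3, 0, -5, 0, 0, 0],
    [0, -3, 0, -3, 0, 0, 0],
    [0, 0, 0, 0, 0, 0, 0],
    [0, 0, 0, 0, 0, 0, 0],
    [0, 0, 0, 0, 0, 0, 0],
    [0, 0, 0, 0, 0, 0, 0],
    [0, 0, 0, 0, 0, 0, 0],
    [0, 0, 0, 0, 0, 0, 0]
  ]
}}

```text
t: 4.88
tool_pos: [0.3922, -0.0267, 0.2535]
orientation: [-3.141, 0.0, 0.184]
contact_force: [-0.1, -0.7, 0.5]
opening: 0.0
grasp_force: 0.0
```

Run:
```python
from h import *
a=snapshot("top")["image"][130:330,220:500]; b=snapshot("side")["image"][130:390,220:480]
a=cv2.resize(a,(392,280));b=cv2.resize(b,(390,390)); c=np.zeros((390,782,3),np.uint8); c[:280,:392]=a;c[:,392:]=b
cv2.imwrite("pics/open.png",c)
```

```text
(no output)
```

View pics/open.png

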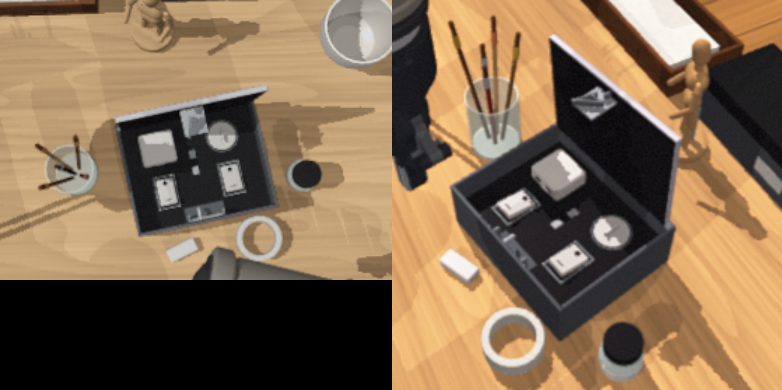

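The lid is open. The charger is in the left socket at crop (157,148), and its switch is at crop (166,192), full-picture pixel (339,267). The right switch at crop (231,178) must stay off.

Run:
```python
from h import *
s=snapshot("top"); hsv=cv2.cvtColor(s["image"],cv2.COLOR_BGR2HSV)
m=((hsv[...,2]>130)&(hsv[...,1]<60)).astype(np.uint8)
P=[]
for u,v in ((339,267),(385,257)):
    k=np.zeros_like(m); k[v-14:v+15,u-11:u+12]=1
    c,_=cv2.findContours(m*k,0,2); c=max(c,key=cv2.contourArea); r=cv2.minAreaRect(c); print(r)
    P.append(onz(s,*r[0],.052)); print(P[-1])
d=P[0]-P[1]; yaw=np.arctan2(-d[0],d[1]); print(yaw,np.linalg.norm(d))
x=np.array([np.cos(yaw),np.sin(yaw)]); f=P[0][:2]-.015*x
st=state();t=st["tool_pos"];Y=st["orientation"][2]; e=f-t[:2]
print("front",f,"tool dx,dy cm",100*(e@[np.cos(Y),np.sin(Y)]),100*(e@[np.sin(Y),-np.cos(Y)]),t)
print("dock centre",(P[0]+P[1])[:2]/2+.028*x)
```

```text
((337.9529724121094, 266.78826904296875), (18.439088821411133, 13.449688911437988), 77.47119140625)
[0.51708961 0.04799679 0.052     ]
((384.8529968261719, 256.4117736816406), (18.675243377685547, 12.611852645874023), 75.96376037597656)
[ 0.5367704  -0.05108567  0.052     ]
0.19607828425757887 0.10101815599231176
front [0.50237704 0.04507443] tool dx,dy cm 12.147354472598678 -5.048407296126229 [ 0.39217817 -0.0267634   0.25376854]
dock centre [0.55439347 0.00391064]
```

Call:
{"op": "drive_tool", "data": {
  "moves": [
    [0, 4, -1.7, 0, 0, 0, 0],
    [0, 4, -1.7, 0, 0, 0, 0],
    [0, 3.9, -1.65, 0, 0, 0, 0],
    [0, 0, 0, 4.2, 0, 0, 0],
    [0, 0, 0, 4.2, 0, 0, 0],
    [0, 0, 0, 4.2, 0, 0, 0],
    [0, 0, 0, 4.2, 0, 0, 0],
    [0, 0, 0, 1.8, 0, 0, 0],
    [0, 0, 0, 0, 0, 0, 0],
    [0, 0, 0, 0, 0, 0, 0]
  ]
}}

```text
t: 6.28
tool_pos: [0.5007, 0.0446, 0.0686]
orientation: [3.141, -0.002, 0.184]
contact_force: [-0.4, -0.2, -0.6]
opening: 0.001
grasp_force: 0.0
```

Call:
{"op": "drive_tool", "data": {
  "moves": [
    [0, 0, 0, 0.9, 0, 0, 0],
    [0, 0, 0, 0.5, 0, 0, 0],
    [0, 0, 0, 0.4, 0, 0, 0],
    [0, 0, 0, 0.2, 0, 0, 0],
    [0, 0, 0, 0, 0, 0, 0]
  ]
}}

```text
t: 6.9
tool_pos: [0.4999, 0.0446, 0.0506]
orientation: [3.141, -0.001, 0.184]
contact_force: [-11.0, -0.1, 31.0]
opening: -0.003
grasp_force: 16.1
```

Call:
{"op": "drive_tool", "data": {
  "moves": [
    [0, 0, 0, -5, 0, 0, 0],
    [0, 0, 0, -5, 0, 0, 0],
    [0, 0, 0, -5, 0, 0, 0],
    [0, 0, 0, -5, 0, 0, 0],
    [0, -4, 3, -5, 0, 0, 0],
    [0, -4, 3, -2, 0, 0, 0],
    [0, 0, 0, 0, 0, 0, 0]
  ]
}}

```text
t: 7.78
tool_pos: [0.4355, -0.0263, 0.3139]
orientation: [3.139, -0.004, 0.181]
contact_force: [0.2, 0.2, -0.6]
opening: 0.001
grasp_force: 0.0
```

Run:
```python
from h import *
t=snapshot("top"); s=snapshot("side")
a=t["image"][180:300,290:430]; b=s["image"][190:390,240:440]
c=np.zeros((600,800,3),np.uint8); c[:343,:400]=cv2.resize(a,(400,343));c[:400,400:]=cv2.resize(b,(400,400))
cv2.imwrite("pics/sw.png",c[:400])
```

```text
(no output)
```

View pics/sw.png

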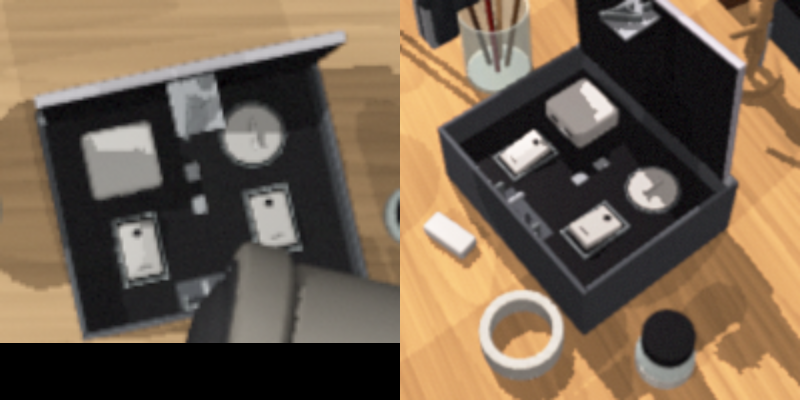

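The left rocker now looks different from the right one in the side view, with its front end lower. I'll enlarge both rockers before and after to confirm.

Run:
```python
from h import *
# before crop came from open.png (side scale 1.5, origin 220,130)
o=cv2.imread("pics/open.png")[:,392:]; n=cv2.resize(snapshot("side")["image"][130:390,220:480],(390,390))
f=lambda i,x,y:cv2.resize(i[y-35:y+35,x-35:x+35],(300,300),interpolation=cv2.INTER_CUBIC)
cv2.imwrite("pics/cmp.png",np.vstack([np.hstack([f(o,122,208),f(n,122,208)]),np.hstack([f(o,177,260),f(n,177,260)])]))
```

```text
(no output)
```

View pics/cmp.png

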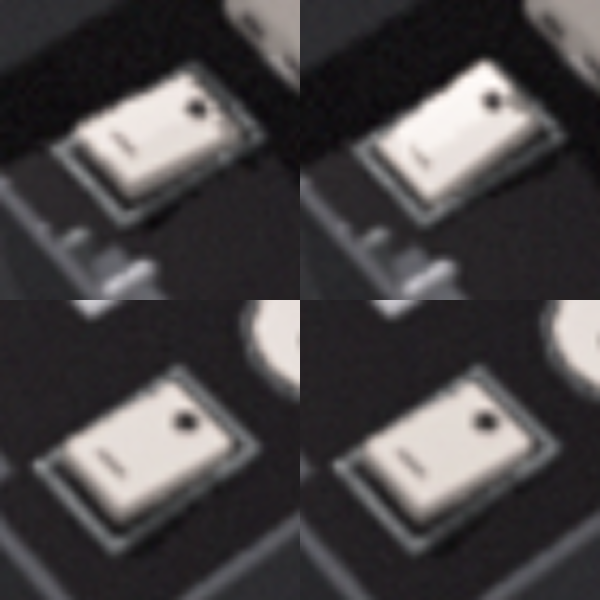

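The left rocker has tipped over, front down (on). The right rocker is unchanged. Next I reach over and behind the lid.

Call:
{"op": "drive_tool", "data": {
  "moves": [
    [0, 3.9, -0.4, 0, 0, 0, 0],
    [0, 3.9, -0.4, 0, 0, 0, 0],
    [0, 3.9, 0, 0, 0, 0, 0],
    [0, 3.9, 0, 0, 0, 0, 0],
    [0, 3.9, 0, 0, 0, 0, 0],
    [0, 3.9, 0, 0, 0, 0, 0],
    [0, 0, 0, 0, 0, 0, 0],
    [0, 0, 0, 3.8, 0, 0, 0],
    [0, 0, 0, 3.8, 0, 0, 0],
    [0, 0, 0, 3.8, 0, 0, 0],
    [0, 0, 0, 0, 0, 0, 0]
  ]
}}

```text
t: 9.3
tool_pos: [0.6623, 0.0267, 0.1943]
orientation: [-3.14, 0.008, 0.185]
contact_force: [-0.7, 0.2, -0.3]
opening: -0.002
grasp_force: 0.0
```

Run:
```python
import numpy as np
th=np.append(1.5,np.linspace(1.4,.1,14)); r=np.linspace(.117,.135,15)
X=.077-r*np.cos(th)+.004*np.sin(th)+.011; Z=.079+r*np.sin(th)+.004*np.cos(th)
P=np.c_[np.append(.1103,X),np.append(.1943,Z)]
print(np.c_[P[1:]*100,np.diff(P[:,0])*100,-np.diff(P[:,1])*100].round(2))
```

```text
[[ 8.37 19.6  -2.66 -0.17]
 [ 7.18 19.62 -1.19 -0.03]
 [ 5.99 19.53 -1.2   0.1 ]
 [ 4.79 19.31 -1.19  0.22]
 [ 3.62 18.97 -1.18  0.34]
 [ 2.47 18.5  -1.15  0.46]
 [ 1.36 17.92 -1.11  0.58]
 [ 0.31 17.22 -1.05  0.7 ]
 [-0.68 16.41 -0.99  0.81]
 [-1.59 15.49 -0.91  0.92]
 [-2.4  14.48 -0.82  1.01]
 [-3.12 13.38 -0.72  1.1 ]
 [-3.73 12.2  -0.61  1.18]
 [-4.23 10.95 -0.49  1.25]
 [-4.59  9.65 -0.37  1.3 ]]
```

Call:
{"op": "drive_tool", "data": {
  "moves": [
    [0, -1.4, 0, -0.1, 0, 0, 0],
    [0, -1.3, 0, -0.1, 0, 0, 0],
    [0, -1.2, 0, 0, 0, 0, 0],
    [0, -1.2, 0, 0.1, 0, 0, 0],
    [0, -1.2, 0, 0.2, 0, 0, 0],
    [0, -1.2, 0, 0.3, 0, 0, 0],
    [0, -1.1, 0, 0.5, 0, 0, 0],
    [0, -1.1, 0, 0.6, 0, 0, 0]
  ]
}}

```text
t: 10.3
tool_pos: [0.5706, 0.0084, 0.1855]
orientation: [3.14, -0.005, 0.184]
contact_force: [3.1, 0.2, 0.4]
opening: 0.001
grasp_force: 1.0
```

Call:
{"op": "drive_tool", "data": {
  "moves": [
    [0, -1.0, 0, 0.7, 0, 0, 0],
    [0, -1.0, 0, 0.8, 0, 0, 0],
    [0, -0.9, 0, 0.9, 0, 0, 0],
    [0, -0.8, 0, 1.0, 0, 0, 0],
    [0, -0.7, 0, 1.1, 0, 0, 0],
    [0, -0.6, 0, 1.2, 0, 0, 0],
    [0, -0.5, 0, 1.3, 0, 0, 0],
    [0, -0.4, 0, 1.3, 0, 0, 0],
    [0, 0, 0, 0, 0, 0, 0]
  ]
}}

```text
t: 11.42
tool_pos: [0.51, -0.0025, 0.0987]
orientation: [-3.141, 0.003, 0.184]
contact_force: [-1.3, 0.4, 2.0]
opening: 0.0
grasp_force: 1.1
```

Run:
```python
from h import *
cv2.imwrite("pics/cl.png",cv2.resize(snapshot("side")["image"][130:390,180:480],(600,520)))
```

```text
(no output)
```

View pics/cl.png

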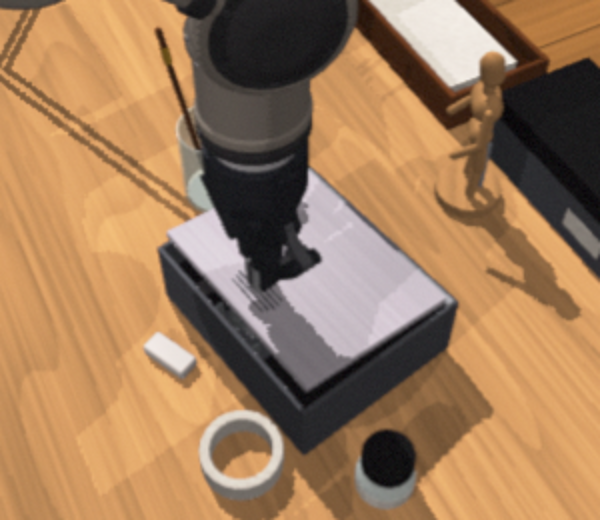

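The lid is nearly down, with the fingertips on it beside the marks at about (262,290). I'll press it home.

Call:
{"op": "drive_tool", "data": {
  "moves": [
    [0, -0.4, 0, 1.0, 0, 0, 0],
    [0, 0, 0, 0.8, 0, 0, 0],
    [0, 0, 0, 0.4, 0, 0, 0],
    [0, 0, 0, 0.3, 0, 0, 0],
    [0, 0, 0, 0, 0, 0, 0],
    [0, 0, 0, 0, 0, 0, 0]
  ]
}}

```text
t: 12.22
tool_pos: [0.5075, -0.0033, 0.0757]
orientation: [3.141, -0.0, 0.184]
contact_force: [-1.4, 0.6, 9.6]
opening: 0.004
grasp_force: 5.0
```

Call:
{"op": "drive_tool", "data": {
  "moves": [
    [0, 0, 0, 0.15, 0, 0, 0],
    [0, 0, 0, 0, 0, 0, 0]
  ]
}}

```text
t: 12.48
tool_pos: [0.5076, -0.0034, 0.0749]
orientation: [3.141, -0.001, 0.184]
contact_force: [-3.4, 1.5, 17.1]
opening: -0.001
grasp_force: 8.6
```

Call:
{"op": "drive_tool", "data": {
  "moves": [
    [0, 0, 0, -0.5, 0, 0, 0],
    [0, 0, 0, -2, 0, 0, 0],
    [0, -3, 0, -5, 0, 0, 0],
    [0, -3, 0, -5, 0, 0, 0],
    [0, -3, 0, -5, 0, 0, 0],
    [0, -3, 0, 0, 0, 0, 0],
    [0, 0, 0, 0, 0, 0, 0],
    [0, 0, 0, 0, 0, 0, 0],
    [0, 0, 0, 0, 0, 0, 0],
    [0, 0, 0, 0, 0, 0, 0]
  ]
}}

```text
t: 13.72
tool_pos: [0.3897, -0.0251, 0.248]
orientation: [-3.141, 0.001, 0.184]
contact_force: [0.4, -0.3, -0.3]
opening: -0.003
grasp_force: 0.0
```

Run:
```python
from h import *
cv2.imwrite("pics/end.png",cv2.resize(snapshot("side")["image"][130:390,180:480],(600,520)))
```

```text
(no output)
```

View pics/end.png

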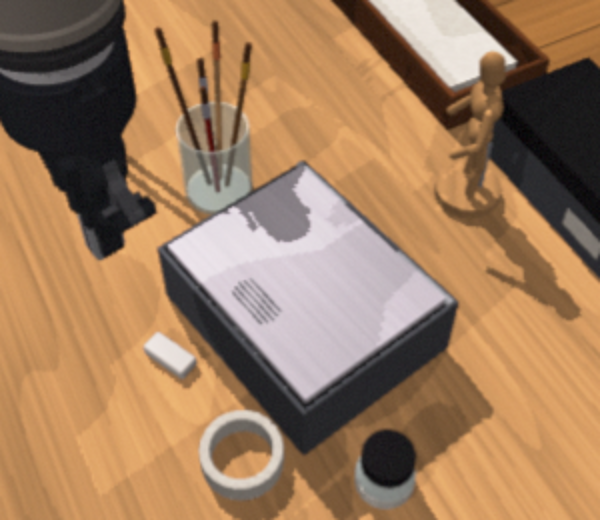

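The lid is shut and latched, with the marks at (257,300). The box and everything around it are undisturbed, and the arm is clear.

```bash
python3 -c "
from bench import *
print(close_job())"
```

```text
the job is handed in; nothing more can be done
None
```

I handed the job in: the lid popped open, the left switch (in front of the charger) is on, the right one was left off, and the lid is pressed back down and latched shut, with nothing around the box moved in the last picture; the judge's verdict was not shown.

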